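# Hold a shaker's belt tensioner back with its setting pin

### The arm

A 7-joint arm with a two-finger parallel gripper is mounted at the origin on a cart in front of the work surface, level with it; the furniture and walls round the work are solid. World frame = base frame: x ahead of the robot, y to its left, z up, the work surface at z = 0. Lengths are in m, angles in rad, forces in N, time in s.
With the tool pointing down it reaches from about 0.425 to 0.875 m from the base axis. Payload 4.7 kg.
Tool frame: the origin (TCP) lies at the very end of the fingers, on their centre line; the grasp point (between the pads) lies 19 mm behind it (ctrl.grip_point_offset is the distance from the TCP to the grasp point, in m); z points along the fingers, x is the direction in which the jaws open and shut, and the axes are right-handed (so a half turn about z gives the same grasp; the last joint's range is limited). The gripper opens to 85 mm and grips with 20 to 120 N. Pads are 22 mm wide; open, the fingers measure 114 mm over their backs; the gripper's body (76 mm by 85 mm) begins 54 mm behind the grasp point. The pads swing forward as they close: fully open they stand 13 mm farther back than shut.
Start: joints at [1.31, 0.321, -0.07, 1.45, 0.023, 1.371, -0.057], TCP at [0.176, -0.626, 0.206] pointing down, gripper open.
Joint ranges: [-2.86, 2.86], [-0.3, 2.09], [-1.38, 1.24], [0.06, 2.45], [-1.56, 4.7], [0.09, 2.05], [-2.69, 2.69]. Speed limits (rad/s): [2.57, 2.57, 3.14, 3.14, 3.14, 3.14, 3.14].

### API

Orientations are given as a unit quaternion [w, x, y, z].
In Python, from station import ctrl, imaging gives the robot as it stands.
- The arm moves only by the shell command python3 -m jog 'ROWS' [FORCE]. ROWS is JSON, a list that holds one entry, the list of rows, each a list of 7 numbers: the turn, a rotation vector about the tool's x, y, z in units of pi/4 rad (1.0 is pi/4 rad), then the shift along the tool's x, y, z in units of 0.5 m (1.0 is 0.5 m), then the finger opening in mm, from 0 to 85.4. A call has exactly 8 rows; each row shifts and turns the commanded pose from where the row before left it, along the tool's axes as they then stand; what a row does not reach is not made up. A row lasts 1/8 s, in which the tool goes at most 62.5 mm and 10.7 degrees, less where a joint would pass 70% of its speed; a pose out of reach is approached as far as the arm can. A call with a number of a shift or a turn outside -1 to 1 is refused whole. A call with a gripper value outside its range is refused whole. The fingers move at their own pace and stop on an object; FORCE is the grip in N (left out, the last holds). Time passes only in rows, so rows that do not move let the fingers close, or fill a call up. It gives the time, the measured TCP pose, the force and the opening at its end, in the units of the state.
- ctrl.state(): the state, without advancing time (a new reading comes with each control period).
- imaging.snapshot(name): name is "scene" or "top" or "wrist"; returns (picture, depth): 400x640x3 uint8, red, green, blue; 400x640 float32, m along the optical axis (not along the pixel's ray), 0 where there is no reading.
- imaging.calibration(name): a dict with "K" (3x3 intrinsics, pixels), "dist_coeffs" ([k1, k2, p1, p2, k3] as OpenCV has them; the pictures are not rectified), "rvec" (rotation vector, rad) and "tvec" (3), from world to camera coordinates, as OpenCV has them. Camera axes: x right, y down, z forward; pixel columns grow to the right and rows downward; lengths in m; the calibration is good to about 2 mm. A picture is of the moment at which its call begins: read the wrist's pose just before it. calibration takes no time and is no camera call; for the wrist camera it gives the pose at the moment of the call.
- ctrl.close_job(): hands the job in, once; it reports no verdict.
The state is a dict: "clock": time; "joints": joint angles; "joint_velocities": joint speeds; "tau": joint torques, N m; "tool_pos": TCP position; "orientation": TCP orientation; "contact_force": force on the tool from outside, world axes, zero at the start; "wrist_torque": the same for the moment, N m; "gripper_width": finger opening in m.
Only numpy, scipy, OpenCV 4.12 (cv2) and the standard library are available. Lean on these libraries where they do the work, as an engineer would, in place of code of your own. Each camera call takes 0.05 s, during which the arm holds its last target. There are 200 camera calls.

### The job

The orbital shaker stands open for a new drive belt. Take the yellow-handled setting pin out of the tool block, put it down through the eye of the blue belt tensioner arm, and with the pin swing the arm back against its spring until it rests firmly on its red rubber stop. Finish while still gripping the pin and holding the arm there; touch the arm only with the pin, never with the fingers, and leave the other two drivers and the spanner as they are.

Things in the scene. Friction and masses are not known exactly. Their poses are not given: they have to be found in the camera images.
- pin: Setting pin, upright in a hole of the tool block, its collar on the block's top: round yellow handle 22 mm in diameter, 60 mm long; under it a steel collar (21 mm wide, 6 mm thick) and a round steel pin 8 mm thick, tapered over the last 12 mm to a 4.4 mm tip. Origin at the handle's centre (grip here), z up along it. Collar underside 42 mm, tip 82 mm below the origin. 50 to 100 g
- pin_tip (a point): Lower end of the setting pin, on its axis
- tensioner_eye (a point): Centre of the eye's upper mouth: a bright steel ring on the blue tensioner arm, 75 mm from the pivot, 26 mm wide outside, upright through hole 12 mm wide and 16 mm deep, mouth 96 mm above the worktop; 35 mm free below it, so the pin goes in until its collar lies on the ring. z up, x along the arm away from the pivot
- tensioner_pivot (a point): On the upright pivot axis of the tensioner arm, at the height of the eye's mouth; its x axis points along the arm to the eye and turns with the arm
- tensioner (a joint): Angle of the tensioner arm about its upright pivot, rad: 0 at rest on its steel post, growing anticlockwise seen from above, 0.80 at the red rubber stop. A coil spring pulls it back with 0.12 N m at 0, growing evenly to 0.36 N m at the stop (1.6 to 4.8 N at the eye); it swings back if let go
- shaker: Open orbital shaker, fixed: white case 240 mm (x) by 280 mm (y), rim 62 mm high, deck 45 mm above the worktop with pulleys and bearing posts; nothing on it is higher than 105 mm. Origin under its centre, front panel towards its -x. The tensioner pivot lies at x -60, y -75 mm; the arm at rest points midway between +x and +y of the case
- tool_block: Grey tool block, fixed, 50 mm (x) by 172 mm (y) by 50 mm high, with three upright holes 12 mm wide in a row along its y axis, 60 mm apart (one at its centre). Origin under its centre. The pin and two drivers stand in them in any order
- hex_driver: Driver with a blue handle of the same shape as the pin's, standing in the tool block; to be left alone. Origin at the handle's centre
- nut_driver: Driver with a red handle of the same shape, standing in the tool block; to be left alone. Origin at the handle's centre
- spanner_a: Steel open-ended spanner 132 mm long, 20 mm wide, 5 mm thick, lying on the worktop; to be left alone. Origin under its centre, length along its y axis
Mind the look-alikes: they are no part of the job. Of the things like the pin, leave any that is orange; of the rest the smaller one is meant.

How it is judged:
On the way, in this order (a step that is already met when the one before it is completed fails the run):
1. the gripped setting pin is right through the tensioner's eye, its tip at least 5 mm out below (z of pin_tip in the frame of tensioner_eye below -0.021 m and horizontal distance between pin_tip and tensioner_eye below 0.014 m and contact force between the fingers and pin above 1 N), for 0.2 s.
2. the arm has been swung to its rubber stop (value of joint tensioner above 0.76 rad), for 0.2 s.
At the end, for the whole second after the job is handed in: Through the last second the arm stays within 0.04 rad of its stop (joint above 0.76), held by the pin alone: its tip at least 21 mm below the eye's mouth and within 14 mm of its axis sideways, pressing the arm with over 1 N, gripped by the fingers with over 1 N (all of step 1 and value of joint tensioner above 0.76 rad and contact force between pin and tensioner above 1 N); the arm keeps its last pose, push and grip.
It fails at once if the fingers touch the tensioner arm (contact force between the fingers and tensioner above 1 N).
It fails at once if the blue-handled driver is moved by more than 20 mm (distance of hex_driver from where it was at the start of the episode above 0.02 m).
It fails at once if the red-handled driver is moved by more than 20 mm (distance of nut_driver from where it was at the start of the episode above 0.02 m).
It fails at once if the spanner is moved by more than 20 mm (distance of spanner_a from where it was at the start of the episode above 0.02 m).
It also fails if it takes over 48 s, if anything falls off the work surface, if the arm or the gripper's body presses on something with over 40 N, if the wrist force passes 120 N, or if a joint passes its speed limit or range.

## Working session

There is one attempt and no reset: what is moved stays moved. The work goes in short steps, Python scripts to look and compute and a shell command to move; the robot and the scene stay as the last step left them, time stands still between calls to the robot, and variables do not carry over. Pictures are saved under pics/ and viewed, about 8 in all and at most 12, crops included, and the job is handed in when it is done.

```bash
ls; mkdir -p pics
python3 - <<'E'
from station import ctrl, imaging
import cv2,numpy as np
s=ctrl.state();print(s['clock'],s['tool_pos'],s['orientation'],s['gripper_width'],ctrl.grip_point_offset)
for n in('scene','top'):
    p,d=imaging.snapshot(n);np.savez(f'pics/{n}0.npz',p=p,d=d);cv2.imwrite(f'pics/{n}0.png',p[:,:,::-1])
    c=imaging.calibration(n);print(n,c)
E
```

```text
pics
0.0 [ 0.17615927 -0.62507132  0.20523536] [-5.28164957e-04  7.97288041e-01 -6.03598279e-01 -7.85884552e-04] 0.08557787214050194 0.0187
scene {'K': array([[368.2508314 ,   0.        , 319.13246477],
       [  0.        , 368.2508314 , 204.76913702],
       [  0.        ,   0.        ,   1.        ]]), 'dist_coeffs': array([-0.04168321,  0.        ,  0.        ,  0.        ,  0.        ]), 'rvec': array([ 2.06123414, -0.73191372,  0.41233313]), 'tvec': array([-0.43459168,  0.20981476,  0.6727699 ])}
top {'K': array([[397.65395838,   0.        , 321.27175215],
       [  0.        , 397.65395838, 203.5504626 ],
       [  0.        ,   0.        ,   1.        ]]), 'dist_coeffs': array([-0.06728494,  0.        ,  0.        ,  0.        ,  0.        ]), 'rvec': array([ 2.16136012, -2.03302957,  0.23132358]), 'tvec': array([-0.1152655 ,  0.53497829,  1.0308281 ])}
```

View pics/scene0.png

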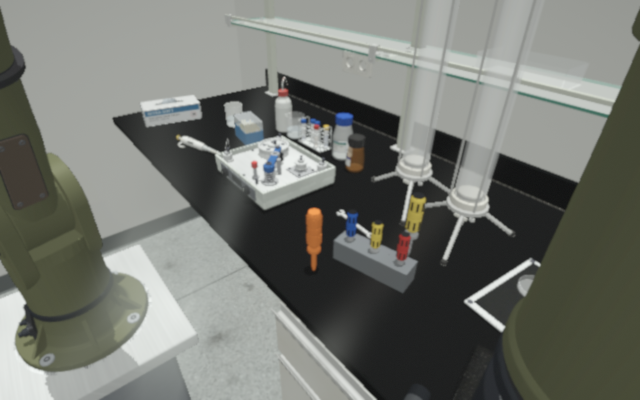

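View pics/top0.png

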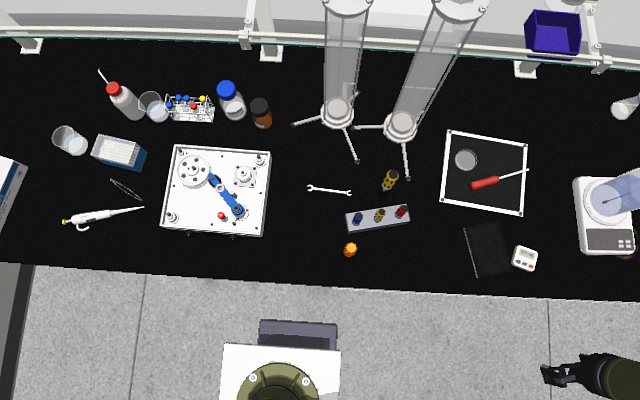

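The yellow pin stands in the block's middle hole at top (379,214), between blue (358,219) and red (401,211). The bigger yellow look-alike is at (390,180) and the orange one at (350,249). On the shaker, the pivot is near (238,212), the eye near (213,180) and the red stop at (221,215). Next I'll zoom in and measure.

```bash
cat > h.py <<'E'
import numpy as np,cv2
from station import ctrl,imaging
def cal(c): return c['K'],c['dist_coeffs'],cv2.Rodrigues(np.array(c['rvec']))[0],np.array(c['tvec'])
def ray(c,uv):
    K,D,R,t=cal(c);n=cv2.undistortPoints(np.array([[uv]],float),K,D)[0,0]
    d=R.T@np.array([n[0],n[1],1.]);return -R.T@t,d
def plane(c,uv,z):
    o,d=ray(c,uv);return o+d*(z-o[2])/d[2]
def tri(c1,u1,c2,u2):
    o1,d1=ray(c1,u1);o2,d2=ray(c2,u2)
    s=np.linalg.lstsq(np.c_[d1,-d2],o2-o1,rcond=None)[0]
    a,b=o1+s[0]*d1,o2+s[1]*d2;return (a+b)/2,np.linalg.norm(a-b)
def deppt(c,uv,z):
    o,d=ray(c,uv);return o+d*z   # d has unit optical-axis component
def proj(c,P): return cv2.projectPoints(np.array([P],float),np.array(c['rvec']),np.array(c['tvec']),c['K'],c['dist_coeffs'])[0][0,0]
def blobs(p,lo,hi,amin=8):
    h=cv2.cvtColor(p,cv2.COLOR_RGB2HSV);m=cv2.inRange(h,lo,hi)
    n,l,s,ce=cv2.connectedComponentsWithStats(m)
    return [(s[i].tolist(),ce[i].round(1).tolist()) for i in range(1,n) if s[i][4]>=amin],l
E
python3 - <<'E'
from h import *
C={}
for n in('scene','top'):
    f=np.load(f'pics/{n}0.npz');p,d=f['p'],f['d'];c=imaging.calibration(n)
    for nm,lo,hi in(('yel',(22,120,80),(35,255,255)),('blue',(100,120,60),(125,255,255)),('red',(0,150,90),(6,255,255)),('or',(7,150,90),(18,255,255))):
        for s,ce in blobs(p,lo,hi,12)[0]:
            u,v=ce;z=d[int(round(v)),int(round(u))]
            print(n,nm,s,ce,deppt(c,ce,z).round(3))
a=cv2.imread('pics/top0.png')[130:270,150:430];cv2.imwrite('pics/topz.png',cv2.resize(a,None,fx=2.8,fy=2.8,interpolation=cv2.INTER_CUBIC))
E
```

```text
scene yel [323, 124, 6, 3, 14] [325.4, 124.9] [0.824 0.284 0.089]
scene yel [405, 195, 21, 37, 470] [414.9, 213.4] [ 0.592 -0.27   0.128]
scene yel [371, 223, 13, 25, 243] [376.5, 234.3] [ 0.506 -0.246  0.102]
scene blue [175, 105, 23, 6, 44] [186.6, 107.6] [0.563 0.847 0.052]
scene blue [335, 112, 19, 14, 221] [343.6, 118.2] [0.812 0.184 0.146]
scene blue [311, 118, 10, 6, 43] [315.1, 120.7] [0.823 0.337 0.088]
scene blue [264, 156, 13, 16, 97] [270.2, 164.4] [0.504 0.133 0.103]
scene blue [346, 212, 13, 25, 222] [351.2, 223.4] [ 0.493 -0.188  0.101]
scene red [397, 235, 13, 25, 176] [402.5, 246.0] [ 0.519 -0.303  0.102]
scene or [350, 166, 11, 4, 31] [355.2, 167.8] [0.78  0.087 0.022]
scene or [306, 207, 17, 64, 798] [313.6, 233.6] [ 0.403 -0.175  0.11 ]
top yel [199, 95, 7, 7, 28] [202.0, 98.0] [0.827 0.281 0.085]
top yel [383, 170, 16, 18, 114] [389.2, 180.1] [ 0.594 -0.254  0.144]
top yel [375, 209, 10, 11, 45] [378.6, 215.1] [ 0.507 -0.233  0.116]
top yel [62, 219, 4, 6, 12] [63.4, 221.5] [0.452 0.667 0.016]
top blue [524, 9, 58, 47, 1894] [553.0, 32.2] [ 0.92  -0.602  0.343]
t
[... 428 characters left out ...]
.1, 180.7] [0.556 0.844 0.05 ]
top blue [208, 173, 12, 14, 77] [213.3, 179.6] [0.581 0.213 0.096]
top blue [220, 189, 23, 26, 220] [231.3, 202.0] [0.523 0.158 0.093]
top blue [353, 213, 9, 11, 38] [356.2, 219.1] [ 0.494 -0.176  0.112]
top red [106, 81, 15, 15, 142] [113.0, 88.5] [0.811 0.511 0.152]
top red [190, 103, 7, 7, 34] [192.9, 105.7] [0.801 0.304 0.086]
top red [471, 175, 29, 15, 218] [484.6, 181.8] [ 0.641 -0.549  0.032]
top red [397, 205, 10, 11, 35] [400.7, 211.0] [ 0.522 -0.291  0.112]
top red [218, 212, 6, 7, 25] [220.9, 215.3] [0.485 0.18  0.097]
top or [256, 114, 16, 14, 122] [264.7, 120.3] [0.778 0.096 0.062]
top or [344, 242, 14, 15, 99] [349.3, 250.1] [ 0.408 -0.159  0.15 ]
```

View pics/topz.png

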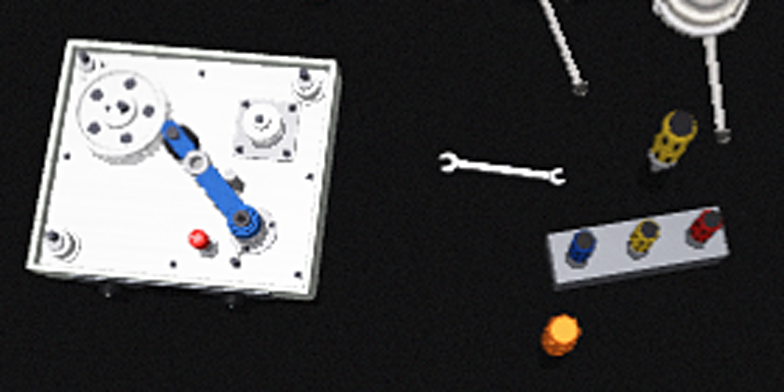

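The pixels that matter in the crop: eye ring at crop (197,160), which is top (220.4,187.1), and pivot at (236.4,207.9). The pin is the middle one in the block, at about (0.507,-0.24), with its handle at about 0.10 m as expected. I'll move above it with the jaws across the row.

```bash
python3 -m jog '[[[0,0,0,-0.066,-0.1,0,85],[0,0,0,-0.066,-0.1,0,85],[0,0,0,-0.066,-0.1,0,85],[0,0,0,-0.066,-0.1,0,85],[0,0,0,-0.066,-0.1,0,85],[0,0,0,-0.066,-0.1,0,85],[0,0,0,-0.066,-0.1,0,85],[0,0,0,-0.066,-0.1,0,85]]]'
python3 -m jog '[[[0,0,0,-0.035,-0.046,0,85],[0,0,-0.23,0,0,0,85],[0,0,-0.23,0,0,0,85],[0,0,-0.23,0,0,0,85],[0,0,-0.23,0,0,0,85],[0,0,-0.23,0,0,0,85],[0,0,-0.23,0,0,0,85],[0,0,-0.23,0,0,0,85]]]'
python3 - <<'E'
from h import *
T=imaging.calibration('top');S=imaging.calibration('scene')
p=plane(T,(236.4,207.9),.1);e=plane(T,(220.4,187.1),.096);print('piv,eye',p,e,np.linalg.norm((e-p)[:2]),np.degrees(np.arctan2(*(e-p)[1::-1])))
s=ctrl.state();print(s['tool_pos'],s['orientation'],s['joints'],s['contact_force'])
c=imaging.calibration('wrist');im,d=imaging.snapshot('wrist');np.savez('pics/w1.npz',p=im,d=d,rvec=c['rvec'],tvec=c['tvec'],K=c['K'],dist_coeffs=c['dist_coeffs'])
cv2.imwrite('pics/w1.png',im[:,:,::-1])
E
```

```text
clock: 1.1
tool_pos: [0.4904, -0.2614, 0.2061]
orientation: [0.0, 0.797, -0.604, -0.0]
contact_force: [0.5, -1.2, 0.5]
gripper_width: 0.0854
clock: 2.1
tool_pos: [0.5068, -0.2398, 0.2058]
orientation: [-0.0, 1.0, -0.013, -0.0]
contact_force: [-0.3, 0.6, 0.2]
gripper_width: 0.0852
piv,eye [0.50650915 0.14055348 0.1       ] [0.56172968 0.19107591 0.096     ] 0.07484532850169738 42.456061719777274
[ 0.50675183 -0.23978944  0.20580566] [-1.87293484e-04  9.99918386e-01 -1.27670723e-02 -4.33588308e-04] [ 0.86612497  0.16632168 -0.52466204  1.66186054  0.08527795  1.33721568
  0.30206912] [-0.33722333  0.56323649  0.17665284]
```

View pics/w1.png

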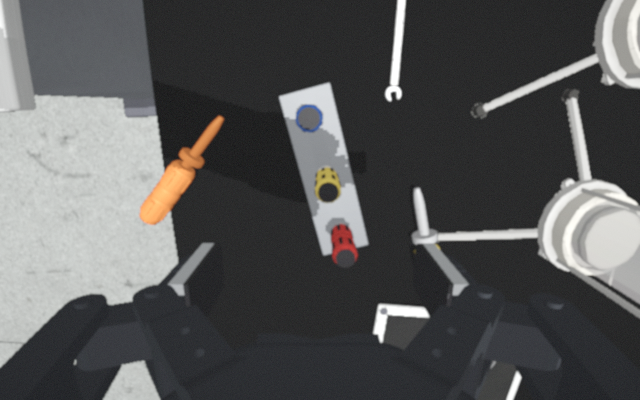

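The wrist view shows the pin's dark cap at (328,192), between blue (309,118) and red (344,255). The big yellow look-alike is hidden behind the right finger at (425,240), so I'll narrow the jaws before descending. Next I'll triangulate the pin.

Run:
```python
from h import *
T=imaging.calibration('top');S=imaging.calibration('scene')
f=np.load('pics/w1.npz');W={k:f[k] for k in('K','dist_coeffs','rvec','tvec')}
for nm,w,t in(('yel',(328,192),(382,212.2)),('red',(345,257),(404,209)),('blue',(309.5,118),(359.3,217))):
    print(nm,tri(W,w,T,t),plane(W,w,.122))
# shaft/collar: yellow bodies and handle-block contact
print('handle blobs',[(b,) for b in blobs(f['p'],(20,120,60),(35,255,255),20)[0]])
# block corners in wrist at z=.05
c=[plane(W,u,.05)[:2].round(4) for u in((279,97),(330,83),(368,245),(324,255))];print(c,np.mean(c,0))
# big yellow extents
im=np.load('pics/scene0.npz')['p']
bl,_=blobs(im,(22,120,80),(35,255,255),200);print(bl)
d=np.load('pics/scene0.npz')['d']
for v in(196,200,225,230): 
  for u in(410,415,420): print(v,u,deppt(S,(u,v),d[v,u]).round(3),end=' ')
```

```text
yel (array([ 0.51587786, -0.24230134,  0.11133639]), np.float64(0.0003997412168021863)) [ 0.5155246  -0.23935669  0.122     ]
red (array([ 0.52845804, -0.29987447,  0.11448851]), np.float64(0.0025141579422711287)) [ 0.52897312 -0.29693844  0.122     ]
blue (array([ 0.50165339, -0.18295219,  0.10337373]), np.float64(0.0032113575494723263)) [ 0.50257215 -0.18089994  0.122     ]
handle blobs [(([316, 169, 24, 28, 337], [326.3, 179.0]),)]
[array([ 0.4718, -0.1621]), array([ 0.5212, -0.1505]), array([ 0.5596, -0.3186]), array([ 0.5116, -0.3291])] [ 0.51605  -0.240075]
[([405, 195, 21, 37, 470], [414.9, 213.4]), ([371, 223, 13, 25, 243], [376.5, 234.3])]
196 410 [ 0.81  -0.105  0.003] 196 415 [ 0.596 -0.259  0.163] 196 420 [ 0.604 -0.266  0.163] 200 410 [ 0.592 -0.252  0.151] 200 415 [ 0.591 -0.264  0.158] 200 420 [ 0.598 -0.271  0.159] 225 410 [ 0.591 -0.264  0.095] 225 415 [ 0.596 -0.272  0.098] 225 420 [ 0.613 -0.273  0.091] 230 410 [ 0.592 -0.265  0.083] 230 415 [ 0.597 -0.274  0.085] 230 420 [ 0.706 -0.221  0.002]
```

```bash
python3 -m jog '[[[0,0,-0.16,0,0,0,45],[0,0,-0.16,0,0,0,45],[0,0,0,0.018,0.0045,0,45],[0,0,0,0,0,0,45],[0,0,0,0,0,0.05,45],[0,0,0,0,0,0,45],[0,0,0,0,0,0,45],[0,0,0,0,0,0,45]]]'
python3 - <<'E'
from h import *
s=ctrl.state();print(s['tool_pos'],s['orientation'],s['gripper_width'])
c=imaging.calibration('wrist');im,d=imaging.snapshot('wrist');cv2.imwrite('pics/w2.png',im[:,:,::-1])
np.savez('pics/w2.npz',p=im,d=d,**{k:c[k] for k in('K','dist_coeffs','rvec','tvec')})
print('pin axis proj',[proj(c,(.516,-.240,z)).round(0) for z in(.05,.122)])
E
```

```text
clock: 3.15
tool_pos: [0.5169, -0.2404, 0.1823]
orientation: [0.0, 0.994, 0.109, 0.001]
contact_force: [0.3, 0.2, -0.2]
gripper_width: 0.0449
[ 0.51690698 -0.24035271  0.18229361] [4.64462976e-04 9.93992532e-01 1.09445351e-01 5.88260654e-04] 0.044940066044881787
pin axis proj [array([316., 179.]), array([316., 200.])]
```

View pics/w2.png

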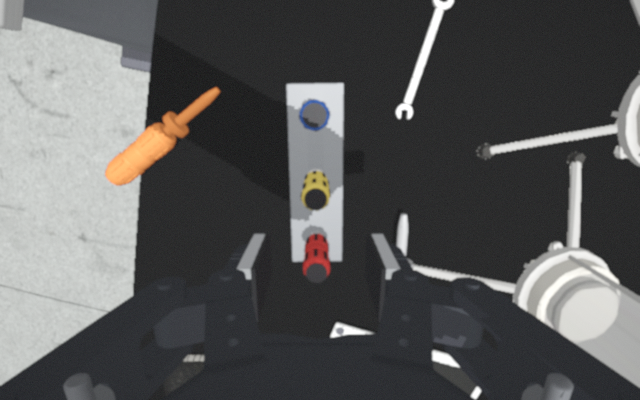

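The cap is at (316,198), against a predicted (316,200), so the alignment is good. The row runs straight up the image between the jaws. Now I'll descend and grip.

```bash
python3 -m jog '[[[0,0,0,0,0,0.06,45],[0,0,0,0,0,0.06,45],[0,0,0,0,0,0.06,45],[0,0,0,0,0,0.038,45],[0,0,0,0,0,0,45],[0,0,0,0,0,0,15],[0,0,0,0,0,0,15],[0,0,0,0,0,0,15]]]' 70
python3 -m jog '[[[0,0,0,0,0,0,15],[0,0,0,0,0,0,15],[0,0,0,0,0,0,15],[0,0,0,0,0,0,15],[0,0,0,0,0,-0.02,15],[0,0,0,0,0,-0.04,15],[0,0,0,0,0,-0.04,15],[0,0,0,0,0,-0.04,15]]]' 70
```

```text
clock: 4.2
tool_pos: [0.5174, -0.2406, 0.0738]
orientation: [0.001, 0.994, 0.11, 0.001]
contact_force: [0.2, 0.7, 4.7]
gripper_width: 0.0199
clock: 5.2
tool_pos: [0.5166, -0.2402, 0.1443]
orientation: [0.0, 0.994, 0.11, 0.0]
contact_force: [-0.0, 0.5, -1.3]
gripper_width: 0.0198
```

Gripped; the opening is 20 mm. I'll lift clear and carry the pin to short of the eye, then take a close look.

```bash
python3 -m jog '[[[0,0,0,0,0,-0.06,15],[0,0,0,0,0,-0.06,15],[0,0,0,0,0,-0.04,15],[0,0,0,0.036,-0.1,0,15],[0,0,0,0.036,-0.1,0,15],[0,0,0,0.036,-0.1,0,15],[0,0,0,0.036,-0.1,0,15],[0,0,0,0.036,-0.1,0,15]]]' 70
python3 -m jog '[[[0,0,0,0.036,-0.1,0,15],[0,0,0,0.037,-0.1,0,15],[0,0,0,0,-0.024,0,15],[0,0,0,0,0,0,15],[0,0,0,0,0,0,15],[0,0,0,0,0,0,15],[0,0,0,0,0,0,15],[0,0,0,0,0,0,15]]]' 70
python3 - <<'E'
from h import *
s=ctrl.state();print(s['tool_pos'],s['orientation'],s['gripper_width'],s['contact_force'])
c=imaging.calibration('wrist');im,d=imaging.snapshot('wrist');cv2.imwrite('pics/w3.png',im[:,:,::-1])
np.savez('pics/w3.npz',p=im,d=d,**{k:c[k] for k in('K','dist_coeffs','rvec','tvec')})
print('eye,pivot proj',proj(c,(.5617,.191,.096)),proj(c,(.5065,.1405,.096)))
R=cv2.Rodrigues(c['rvec'])[0];print('campos',-R.T@c['tvec'])
E
```

```text
clock: 6.2
tool_pos: [0.5499, 0.0251, 0.2239]
orientation: [0.001, 0.994, 0.11, 0.001]
contact_force: [0.6, -0.4, -1.3]
gripper_width: 0.0197
clock: 7.2
tool_pos: [0.561, 0.1402, 0.2223]
orientation: [0.0, 0.994, 0.109, -0.0]
contact_force: [-0.4, -0.1, -1.0]
gripper_width: 0.0194
[0.56097293 0.14016745 0.2222809 ] [ 1.28658607e-04  9.94010541e-01  1.09284161e-01 -1.67282526e-05] 0.019430869468475925 [-0.38083845 -0.05505847 -0.9581077 ]
eye,pivot proj [330.27150823 127.00178746] [259.7331117  168.24611437]
campos [0.54770151 0.20430602 0.38956855]
```

View pics/w3.png

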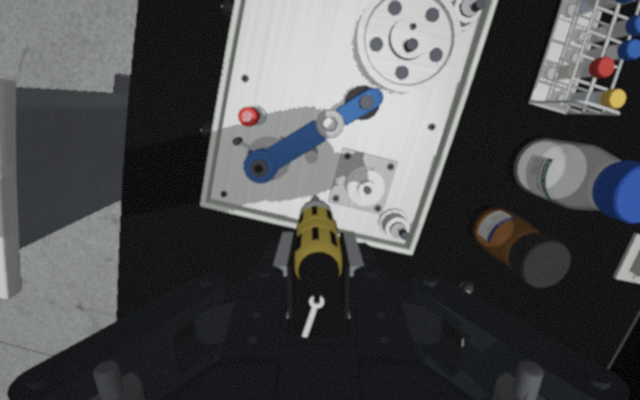

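The eye ring is near (330,123), 4 px from the predicted point. The pivot is at (258,167) and the pin's collar at (316,205). I'll zoom in to refine the eye and check the pin axis.

Run:
```python
from h import *
f=np.load('pics/w3.npz');W={k:f[k] for k in('K','dist_coeffs','rvec','tvec')};im=f['p']
g=f['p'][85:285,225:425]
cv2.imwrite('pics/w3z.png',cv2.resize(g[:,:,::-1],None,fx=3,fy=3,interpolation=cv2.INTER_CUBIC))
for z in(.159,.171,.199,.205,.271): print(z,proj(W,(.561,.1402,z)))
b,l=blobs(im,(100,120,40),(125,255,255),30);print(b)
d=f['d'];print('depth pts',[deppt(W,u,d[u[1],u[0]]).round(4) for u in((330,114),(339,124),(330,132),(321,124),(290,148),(258,167),(249,115))])
for v in range(108,138,2): print(v,cv2.cvtColor(im,cv2.COLOR_RGB2GRAY)[v,312:350:2])
```

```text
0.159 [317.00853248 199.46535436]
0.171 [316.94765915 204.10199891]
0.199 [316.77851961 216.99441922]
0.205 [316.73623271 220.21981632]
0.271 [316.03005783 274.2113771 ]
[([626, 15, 14, 22, 241], [633.5, 25.5]), ([618, 38, 22, 24, 405], [629.8, 49.6]), ([338, 89, 44, 35, 659], [358.9, 105.3]), ([245, 122, 79, 60, 1695], [284.3, 150.9]), ([593, 160, 47, 65, 2431], [619.4, 191.4])]
depth pts [array([0.5589, 0.202 , 0.0956]), array([0.5688, 0.1952, 0.0949]), array([0.5625, 0.1866, 0.0955]), array([0.5531, 0.1917, 0.0943]), array([0.5302, 0.1648, 0.0956]), array([0.506 , 0.1432, 0.1049]), array([0.4887, 0.1858, 0.0956])]
108 [152 160 195 203 193 206 189 206 207 191 158 153 131 100 102 107 106 107
 108]
110 [151 155 157 157 168 164 141 151 160 167 160 152 120  97 109 109 108 106
 107]
112 [152 156 157 155 146 126 135 173 188 187 186 184 168 133 106 109 107 108
 106]
114 [151 156 156 142 119 125 133 174 188 185 184 189 187 172 135 109 109 109
 107]
116 [155 156 151 128 128 126 126 157 175 166 169 175 185 183 171 132 108 106
 108]
118 [153 155 145 121 124 123 123 168 206 185 147 141 177 185 181 154 111 109
 107]
120 [116 117 121 120 124 123 172 211 219 212 178 140 153 182 183 165 111 105
 107]
122 [ 70  70 101 121 121 136 202 218 220 210 166 150 128 169 184 173 119 102
 106]
124 [ 71  70  99 123 122 139 201 217 209 176 159 148 124 172 185 176 149 130
 171]
126 [ 71  71  99 121 125 126 164 200 183 154 155 140 138 180 182 176 198 211
 215]
128 [ 68  68  90 116 127 125 125 142 151 149 142 123 165 184 181 178 211 219
 219]
130 [ 70  69  74 104 122 129 126 132 135 128 135 158 182 185 175 187 218 219
 217]
132 [ 73  71  70  85 111 126 129 166 183 180 183 185 185 178 176 208 219 219
 218]
134 [ 70  71  67  71  94 114 123 156 181 189 187 179 174 178 204 218 219 217
 217]
136 [ 71  70  70  65  68  83 105 127 159 173 175 171 181 204 218 219 219 216
 218]
```

View pics/w3z.png

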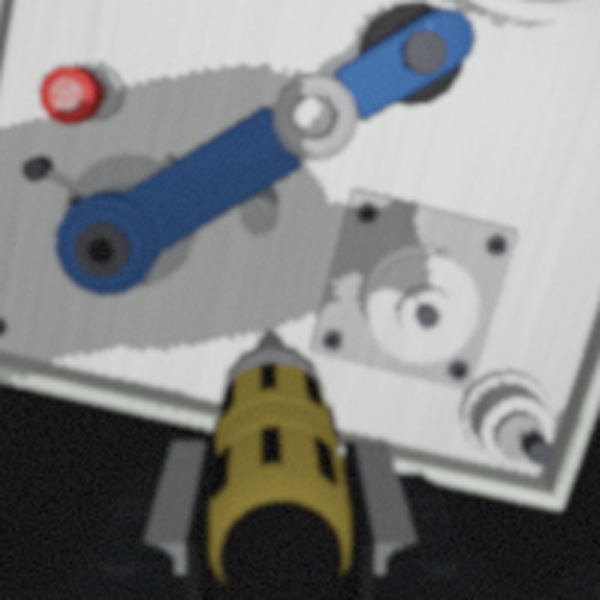

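The crop shows the ring's centre at crop (315.5,117), which is full (330.2,124). The pin tip shows at crop (270,335), which is full (315,197), about 2 px left of the tool axis. I'll work out the shift from the tip to the eye within the same picture.

Run:
```python
from h import *
f=np.load('pics/w3.npz');W={k:f[k] for k in('K','dist_coeffs','rvec','tvec')}
T=imaging.calibration('top')
e=plane(W,(330.2,124),.096);print('tri',tri(W,(330.2,124),T,(220.4,187.1)))
pv=plane(W,(258.7,168),.105);t=plane(W,(315,198.5),.159)
print('eye',e,'pivot',pv,'dist',np.linalg.norm((e-pv)[:2]),'ang',np.degrees(np.arctan2(*(e-pv)[1::-1])),'tip',t)
s=ctrl.state();print('tip-tcp',t[:2]-s['tool_pos'][:2])
a=np.arctan2(.1093,.994)*2;A=np.array([[np.cos(a),np.sin(a)],[np.sin(a),-np.cos(a)]])
print('tool units',A@(e-t)[:2]/.5, 'via tcp',A@(e[:2]-s['tool_pos'][:2])/.5)
```

```text
tri (array([0.56205677, 0.19285097, 0.0915514 ]), np.float64(0.0019492152809066844))
eye [0.56104413 0.19355812 0.096     ] pivot [0.50681699 0.14247722 0.105     ] dist 0.07449725490520162 ang 43.28870257911097 tip [0.55938409 0.14060461 0.159     ]
tip-tcp [-0.00152664  0.00023167]
tool units [ 0.02625352 -0.10265512] via tcp [ 0.02337387 -0.10377084]
```

The eye is at (0.561,0.1935). It triangulates to 0.092 m high against a stated 0.096 m, and lies 74.5 mm from the pivot against 75 mm. I'll shift over it, go down until the tip is about 15 mm above the mouth, and look.

```bash
python3 -m jog '[[[0,0,0,0.013,-0.0515,0,15],[0,0,0,0.013,-0.0515,0,15],[0,0,0,0,0,0.04,15],[0,0,0,0,0,0.04,15],[0,0,0,0,0,0.01,15],[0,0,0,0,0,0,15],[0,0,0,0,0,0,15],[0,0,0,0,0,0,15]]]' 70
python3 - <<'E'
from h import *
s=ctrl.state();print(s['tool_pos'],s['orientation'],s['contact_force'])
out=[]
for n,(u,v) in(('wrist',(316,170)),('scene',(272,160)),('top',(220,187))):
    c=imaging.calibration(n);im,d=imaging.snapshot(n)
    np.savez(f'pics/{n}4.npz',p=im,d=d,**{k:c[k] for k in('K','dist_coeffs','rvec','tvec')})
    x,y=s['tool_pos'][:2];z=s['tool_pos'][2]+.0187
    print(n,'eye',proj(c,(.561,.1935,.096)),'tip',proj(c,(x,y,z-.082)))
    r=100 if n=='wrist' else 30
    u0,v0=proj(c,(.561,.1935,.12)).astype(int)
    u0=np.clip(u0-r,0,639-2*r);v0=np.clip(v0-r,0,399-2*r);print('crop',u0,v0)
    out.append(cv2.resize(im[v0:v0+2*r,u0:u0+2*r,::-1],(400,400) if r==100 else (400,400),interpolation=cv2.INTER_CUBIC))
cv2.imwrite('pics/c4.png',cv2.resize(np.hstack(out[:2]),(800,400)))
E
```

```text
clock: 8.25
tool_pos: [0.5628, 0.1939, 0.178]
orientation: [-0.0, 0.994, 0.11, 0.001]
contact_force: [0.5, -0.2, -0.6]
gripper_width: 0.0195
[0.56276739 0.19385248 0.17796609] [-1.77065739e-05  9.93979296e-01  1.09566509e-01  5.81765211e-04] [ 0.46536113 -0.20519822 -0.63138871]
wrist eye [314.64458237 193.04087915] tip [316.8340468  199.46940978]
crop 214 101
scene eye [275.46508354 153.0587459 ] tip [275.59306377 146.82068238]
crop 245 115
top eye [219.4805464 187.3092148] tip [217.67984469 184.79450466]
crop 187 154
```

View pics/c4.png

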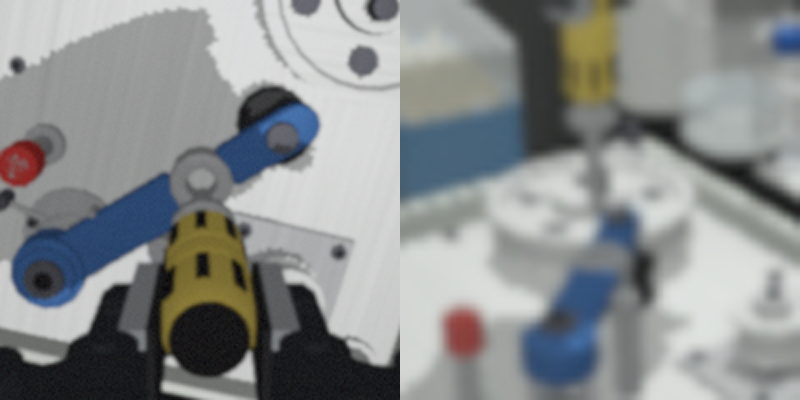

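Left crop (wrist): the ring's centre is at crop (202,180), full (315,191), with the collar just below it. Right crop (scene): the tip is at crop (197,205), full (274.5,145.7), above the ring at full (275.8,153.5). I'll check the lateral offset in both views.

Run:
```python
from h import *
L=lambda n:(lambda f:{k:f[k] for k in('K','dist_coeffs','rvec','tvec')})(np.load(f'pics/{n}4.npz'))
W,S=L('wrist'),L('scene')
a=.2195;A=np.array([[np.cos(a),np.sin(a)],[np.sin(a),-np.cos(a)]])
for n,c,t,e in(('wrist',W,(315,198.5),(315,191)),('scene',S,(274.5,146),(275.8,153.5))):
    d=(plane(c,e,.096)-plane(c,t,.1147))[:2];print(n,plane(c,e,.096),plane(c,t,.1147),d,A@d*1000)
print('tip tri',tri(W,(315,198.5),S,(274.5,146)))
# view direction of scene cam (horizontal, across view)
o,dd=ray(S,(275,150));print(dd/np.linalg.norm(dd))
```

```text
wrist [0.56091628 0.19520478 0.096     ] [0.56127508 0.19429718 0.1147    ] [-0.00035879  0.0009076 ] [-0.15256303 -0.96394838]
scene [0.56014639 0.19053611 0.096     ] [0.56336558 0.20025286 0.1147    ] [-0.00321918 -0.00971675] [-5.25768613  8.78266157]
tip tri (array([0.56073069, 0.19526483, 0.11735719]), np.float64(0.0009232772138619533))
[ 0.48658756  0.76376871 -0.4241343 ]
```

Tip and eye agree within about 1 mm in the wrist view; the scene view is too coarse to correct further. I'll lower the pin gently and watch the force.

```bash
python3 -m jog '[[[0,0,0,0,-0.001,0.01,15],[0,0,0,0,0,0.01,15],[0,0,0,0,0,0.01,15],[0,0,0,0,0,0.01,15],[0,0,0,0,0,0.008,15],[0,0,0,0,0,0.006,15],[0,0,0,0,0,0,15],[0,0,0,0,0,0,15]]]' 70
```

```text
clock: 9.4
tool_pos: [0.5623, 0.1944, 0.1504]
orientation: [0.0, 0.994, 0.11, 0.0]
contact_force: [0.6, -0.1, -0.5]
gripper_width: 0.0196
```

No contact force with the tip about 9 mm below the mouth. Continuing down.

```bash
python3 -m jog '[[[0,0,0,0,0,0.01,15],[0,0,0,0,0,0.01,15],[0,0,0,0,0,0.01,15],[0,0,0,0,0,0.01,15],[0,0,0,0,0,0.008,15],[0,0,0,0,0,0,15],[0,0,0,0,0,0,15],[0,0,0,0,0,0,15]]]' 70
python3 - <<'E'
from h import *
s=ctrl.state();print(s['tool_pos'],s['contact_force'])
out=[]
for n in('wrist','scene'):
    c=imaging.calibration(n);im,d=imaging.snapshot(n)
    r=100 if n=='wrist' else 30
    u0,v0=proj(c,(.561,.1935,.10)).astype(int)-r
    u0=np.clip(u0,0,639-2*r);v0=np.clip(v0,0,399-2*r);print('crop',u0,v0)
    out.append(cv2.resize(im[v0:v0+2*r,u0:u0+2*r,::-1],(400,400),interpolation=cv2.INTER_CUBIC))
cv2.imwrite('pics/c5.png',np.hstack(out))
E
```

```text
clock: 10.4
tool_pos: [0.5624, 0.1944, 0.1265]
orientation: [0.0, 0.994, 0.11, 0.0]
contact_force: [0.4, -0.2, -0.5]
gripper_width: 0.0199
[0.56237359 0.19435448 0.12647129] [ 0.38099133 -0.22377523 -0.54354323]
crop 214 116
crop 245 121
```

View pics/c5.png

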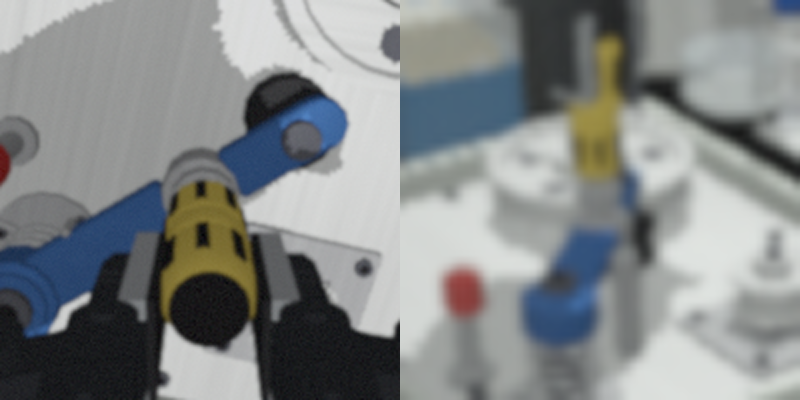

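The left crop shows the collar sitting just above the ring. The scene crop shows the pin standing in the eye with the fingers above the arm. The tip is about 33 mm below the mouth and the force is near zero. Now I'll swing along the arc.

```bash
python3 -m jog '[[[0,0,0,-0.0125,-0.0155,0,15],[0,0,0,-0.0125,-0.0155,0,15],[0,0,0,-0.016,-0.012,0,15],[0,0,0,-0.016,-0.012,0,15],[0,0,0,-0.0185,-0.007,0,15],[0,0,0,-0.0185,-0.007,0,15],[0,0,0,0,0,0,15],[0,0,0,0,0,0,15]]]' 80
```

```text
clock: 11.5
tool_pos: [0.5096, 0.2178, 0.1266]
orientation: [-0.0, 0.994, 0.11, 0.001]
contact_force: [4.2, -2.7, -2.5]
gripper_width: 0.0196
```

The force matches the spring at about 4 to 5 N. I'll press on until the stop shows up as a clear rise in force.

```bash
python3 -m jog '[[[0,0,0,-0.004,0,0,15],[0,0,0,-0.004,0,0,15],[0,0,0,0,0,0,15],[0,0,0,0,0,0,15],[0,0,0,0,0,0,15],[0,0,0,0,0,0,15],[0,0,0,0,0,0,15],[0,0,0,0,0,0,15]]]' 80
```

```text
clock: 12.5
tool_pos: [0.5058, 0.2173, 0.1266]
orientation: [-0.0, 0.994, 0.11, 0.001]
contact_force: [4.5, -1.1, -0.5]
gripper_width: 0.02
```

```bash
python3 -m jog '[[[0,0,0,-0.004,0,0,15],[0,0,0,-0.002,0,0,15],[0,0,0,0,0,0,15],[0,0,0,0,0,0,15],[0,0,0,0,0,0,15],[0,0,0,0,0,0,15],[0,0,0,0,0,0,15],[0,0,0,0,0,0,15]]]' 80
python3 -m jog '[[[0,0,0,-0.004,0,0,15],[0,0,0,0,0,0,15],[0,0,0,0,0,0,15],[0,0,0,0,0,0,15],[0,0,0,0,0,0,15],[0,0,0,0,0,0,15],[0,0,0,0,0,0,15],[0,0,0,0,0,0,15]]]' 80
```

```text
clock: 13.5
tool_pos: [0.5046, 0.217, 0.1267]
orientation: [-0.001, 0.994, 0.109, 0.003]
contact_force: [8.5, -1.4, -4.6]
gripper_width: 0.0193
clock: 14.5
tool_pos: [0.5039, 0.2168, 0.1269]
orientation: [-0.001, 0.994, 0.109, 0.004]
contact_force: [11.4, -0.1, -7.7]
gripper_width: 0.0194
```

The commanded motion is now turning into force: x rose from 4.5 to 11.4 N while the tool moved 2 mm, so the stop is reached. I'll check by image.

Run:
```python
from h import *
s=ctrl.state();print(s['tool_pos'],s['contact_force'],s['gripper_width'])
c=imaging.calibration('wrist');im,d=imaging.snapshot('wrist')
u0,v0=120,60
print('prev pivot/eye proj',proj(c,(.5068,.1425,.105)),proj(c,(.5068,.2175,.096)))
t,dt=imaging.snapshot('top');T=imaging.calibration('top')
for b in blobs(t,(100,120,60),(125,255,255),12)[0]:
    if 190<b[1][0]<260 and 150<b[1][1]<230:print('top blue',b,plane(T,b[1],.096))
for b in blobs(t,(0,150,90),(6,255,255),12)[0]:
    if 190<b[1][0]<260 and 150<b[1][1]<230:print('top red',b,plane(T,b[1],.096))
for b in blobs(im,(100,120,40),(125,255,255),60)[0]: print('w blue',b,plane(c,b[1],.096))
w=cv2.resize(im[60:310,170:420,::-1],(400,400),interpolation=cv2.INTER_CUBIC)
q=cv2.resize(t[160:230,185:255,::-1],(400,400),interpolation=cv2.INTER_CUBIC)
cv2.imwrite('pics/c6.png',np.hstack([w,q]))
```

```text
[0.503884   0.21678104 0.12688079] [11.38496471 -0.05028537 -7.71911342] 0.019407863109940957
prev pivot/eye proj [297.19639248 319.04540935] [320.9926229  213.16754684]
top blue ([213, 203, 31, 12, 229], [227.7, 208.3]) [0.50481793 0.16459735 0.096     ]
top red ([218, 212, 7, 7, 34], [220.7, 215.2]) [0.48505569 0.18112759 0.096     ]
w blue ([313, 131, 38, 67, 1368], [331.2, 164.5]) [0.50604728 0.24984362 0.096     ]
w blue ([293, 279, 25, 50, 712], [306.1, 300.1]) [0.51064804 0.15261543 0.096     ]
```

View pics/c6.png

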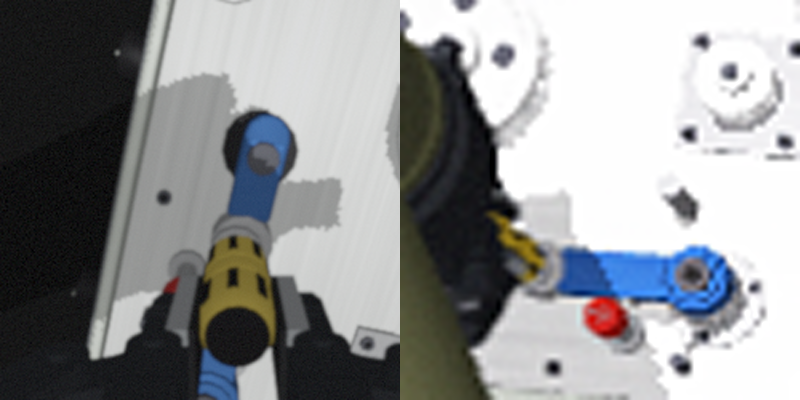

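In the top crop the arm lies against the red stop at crop (605,318), and the pin is in the eye ring at crop (545,268). In the wrist crop the fingers are above the arm and clear of it. The arm's outer end gives an angle of about 90.4°, a swing of about 0.82 rad, with 11 N held. Handing in.

```bash
python3 -c "
from station import ctrl
s=ctrl.state();print(s['clock'],s['contact_force'],s['gripper_width']);print(ctrl.close_job());s=ctrl.state();print(s['clock'],s['contact_force'],s['tool_pos'])"
```

```text
14.6 [11.16436527  0.46694285 -6.709224  ] 0.019534474104397462
the job is handed in; nothing more can be done
None
the job is handed in; nothing more can be done
```

The job is handed in at 14.6 s, with the pin still gripped and holding the tensioner arm against its red stop. I took the yellow pin from the block's middle hole, put it down through the eye, and swung the arm round. No verdict is reported.

**Last checks**
- **Pin depth:** by the tool's height, the tip is about 33 mm below the eye's mouth (at least 21 mm needed).
- **Swing:** the images show the arm lying on the red stop. The angle comes out at about 0.82 rad against the stated 0.80, so it carries a couple of hundredths of error.
- **Push and grip:** about 11 N sideways, clearly more than the 4–5 N of the spring alone, so the arm is firmly on the stop. The fingers are closed on the handle at 19.5 mm, set to grip at 80 N.
- **Clearances:** the wrist picture shows the fingers above the arm and clear of it. I did not re-check the other drivers and the spanner with a later picture; no unexpected forces showed near them.

**Small disagreements**
- The eye's height triangulated to 92 mm against the stated 96 mm.
- The handle top came out at 111 mm against 122 mm.
- The coarse scene view differed from the wrist view by a few millimetres, so I went by the wrist view.
- The pin sat very slightly tilted in the jaws, and a 7 N vertical reading appeared under the final push. I left both as they were.

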